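# Unplug the charger and put it away

## Robot

A 7-joint arm with a two-finger parallel gripper is mounted at the origin on the work surface. World frame = base frame: x ahead of the robot, y to its left, z up, the work surface at z = 0. Lengths are in m, angles in rad, forces in N, time in s.
With the tool pointing down it reaches from about 0.4 to 0.875 m from the base axis. Payload 19.3 kg.
Tool frame: the origin (TCP) lies at the very end of the fingers, on their centre line; the grasp point (between the pads) lies bot.pinch_z behind it (bot.pinch_z is the distance from the TCP to the grasp point, in m); z points along the fingers, y is the line along which they close (so a half turn about z gives the same grasp; the last joint's range is limited). The gripper opens to 85 mm and grips with 20 to 120 N. Pads are 22 mm wide; open, the fingers measure 114 mm over their backs; the gripper's body (76 mm by 85 mm) begins 54 mm behind the grasp point. The pads swing forward as they close: fully open they stand 13 mm farther back than shut.
Start: joints at [-1.36, 0.521, -0.036, 1.599, 0.021, 1.021, -0.113], TCP at [0.173, 0.601, 0.231] pointing down, gripper open.
Joint ranges: [-2.91, 2.91], [-0.3, 2.13], [-1.5, 1.42], [0.17, 2.43], [-1.26, 4.41], [0.16, 1.93], [-2.52, 2.52]. Speed limits (rad/s): [1.89, 1.89, 2.39, 2.39, 3.01, 3.01, 3.01].

## Interface

Orientations are given as [roll, pitch, yaw] about the fixed x, y, z axes, in that order (R = Rz(yaw) Ry(pitch) Rx(roll)).
In Python, from workcell import bot, grab_frame, ticket gives the robot as it stands.
- The arm moves only by the tool arm_command, never from a script. Its argument "commands" is a list of rows, each a list of 3 entries, a list of its own where there are three numbers: the shift along the world's x, y, z in mm, then the turn about the world's z in rad, then the gripper command: -1 is fully open, 1 is shut, values between are in proportion. In form: [[[tx, ty, tz], roll, fingers], ...]. A call has 1 to 20 rows; each row shifts and turns the commanded pose from where the row before left it; what a row does not reach is not made up. A row lasts 1/10 s, in which the tool goes at most 50 mm and 8.59 degrees, less where a joint would pass 70% of its speed; a pose out of reach is approached as far as the arm can. A call with a gripper value outside its range is refused whole. The fingers move at their own pace and stop on an object; "newtons" is the grip in N (left out, the last holds). Time passes only in rows, so rows that do not move let the fingers close. It gives the time, the measured TCP pose, the force, the opening and the grip force at its end, in the units of the state.
- bot.observe(): the state, without advancing time (a new reading comes with each control period).
- grab_frame(name): name is "scene" or "side" or "wrist"; returns a dict with "image" (400x640x3 uint8, red, green, blue), "vertical_fov" (degrees; the focal length in pixels is half the picture's height over the tangent of half this angle, whatever the lens; pixels are square), "cx", "cy" (the principal point, pixels), "R" (3x3) and "t" (3): a world point X has camera coordinates R X + t. Camera axes: x right, y down, z forward; pixel columns grow to the right and rows downward; lengths in m; the calibration is good to about 2 mm. A picture is of the moment at which its call begins. There is no depth.
- ticket.job_done(): hands the job in; it is judged then, once.
The state is a dict: "clock": time; "qpos": joint angles; "qd": joint speeds; "joint_efforts": joint torques, N m; "position": TCP position; "tool_rot": TCP orientation; "force": force on the tool from outside, world axes, zero at the start; "moment": the same for the moment, N m; "grip_width": finger opening in m; "finger_force": force on a finger pad.
Only numpy, scipy, OpenCV 4.12 (cv2) and the standard library are available. Lean on these libraries where they do the work, as an engineer would, in place of code of your own. Each camera call takes 0.05 s, during which the arm holds its last target. There are 200 camera calls.

## Task

Put the small block charger away: switch off its outlet with the rocker behind it, then draw the charger out of the desk power unit without dragging the unit from its place, and lay it down on its side in the wooden tray, turning it over in the fingers' grip rather than letting it drop or topple. Leave the other two plugs in with their switches on, and leave the chess pieces standing where they are.

Things in the scene. Friction and masses are not known exactly. Their poses are not given: they have to be found in the camera images.
- power_unit: Black desk power unit, 93 x 297 x 61 mm (x, y, z), 2.7 kg, loose on rubber feet: 15 N level drags it (much less while it is being pulled up), 15 N straight up at an end outlet begins to lift it. Origin: centre of its underside, z up, y along the three outlets (90 mm apart). Its face to the robot (-x) slopes at 35 deg, z 23 to 61 mm; behind it, rockers on a level top at z 60 mm.
- outlet0 (a point): Centre of the left (unit +y) outlet on the sloped face of the power unit, at (-19.5, 90, 42) mm in the unit's frame. Any of the three plugs may be in it. Pins sit 22 mm deep, square to the face: a plug comes out 35 deg from vertical, up and towards the robot (unit -x).
- outlet1 (a point): Centre of the middle outlet on the sloped face of the power unit, at (-19.5, 0, 42) mm in the unit's frame. Any of the three plugs may be in it. Pins sit 22 mm deep, square to the face: a plug comes out 35 deg from vertical, up and towards the robot (unit -x).
- outlet2 (a point): Centre of the right (unit -y) outlet on the sloped face of the power unit, at (-19.5, -90, 42) mm in the unit's frame. Any of the three plugs may be in it. Pins sit 22 mm deep, square to the face: a plug comes out 35 deg from vertical, up and towards the robot (unit -x).
- charger: Middle-sized plug, slippery white block 42 x 36 x 48 mm (x, y, z), 85 g, two dark slots in its outer end. Origin: centre of its pin-side face, z out of the outlet, y along the row, x up the slope; block z 0 to 48, pins to z -22 mm. Sprung detent slides in the outlet hold a waist in a pin: about 12 N in line or 15 N straight up frees it, over within 6 mm, clear at 22 mm. A light grip slips.
- charger_mid (a point): Middle of the charger's block, 24 mm along the charger's z from its origin.
- adapter: Larger adapter, same white plastic, block 54 x 42 x 62 mm, in another outlet; stays plugged in. Origin and axes as for the charger.
- low_plug: Flat plug, same white plastic, 46 x 42 mm, only 16 mm high, in another outlet; stays plugged in. Origin and axes as for the charger.
- rocker0 (a joint): Rocker switch behind outlet0. 0 = on (end nearest the robot down, far end raised 6 mm); 0.4 rad = off (far end pressed down). Turns with about 3 N pressed on the raised end, and stays where it is left.
- rocker1 (a joint): Rocker switch behind outlet1. 0 = on (end nearest the robot down, far end raised 6 mm); 0.4 rad = off (far end pressed down). Turns with about 3 N pressed on the raised end, and stays where it is left.
- rocker2 (a joint): Rocker switch behind outlet2. 0 = on (end nearest the robot down, far end raised 6 mm); 0.4 rad = off (far end pressed down). Turns with about 3 N pressed on the raised end, and stays where it is left.
- rocker0_press (a point): Where to press rocker0 straight down: top of its far half, 11 mm beyond its pivot; z about 69 mm while on, 65 mm once off. The rocker is 22 mm (y) by 30 mm (x), pivot at unit x = 24 mm, z = 60 mm. Pressing farther out, to unit x = 45 mm, works too; over the pivot does not.
- rocker1_press (a point): Where to press rocker1 straight down: top of its far half, 11 mm beyond its pivot; z about 69 mm while on, 65 mm once off. The rocker is 22 mm (y) by 30 mm (x), pivot at unit x = 24 mm, z = 60 mm. Pressing farther out, to unit x = 45 mm, works too; over the pivot does not.
- rocker2_press (a point): Where to press rocker2 straight down: top of its far half, 11 mm beyond its pivot; z about 69 mm while on, 65 mm once off. The rocker is 22 mm (y) by 30 mm (x), pivot at unit x = 24 mm, z = 60 mm. Pressing farther out, to unit x = 45 mm, works too; over the pivot does not.
- tray: Dark wooden tray, 170 x 220 x 28 mm outside (x, y, z), fixed to the desk, walls and floor 6 mm thick. Origin: centre of its underside, z up.
- draughtsman: Light wooden disc, 32 mm across, 9 mm high, lying in the tray towards a corner (its +x, -y corner); it may stay or be nudged. Origin: centre of its underside.
- king: Light wooden chess king, 88 mm tall, foot 34 mm across, standing on the desk. Origin: centre of its underside.
- rook: Dark wooden chess rook, 50 mm tall, foot 34 mm across, standing. Origin: centre of its underside.
- pawn: Light wooden pawn, 41 mm tall, foot 28 mm across, standing on the desk just in front of the power unit. Origin: centre of its underside.
Not all that is in view belongs to the job. Leave any purple look-alike of the pawn alone.

How it is judged:
On the way, in this order (a step that is already met when the one before it is completed fails the run):
1. the charger's outlet is switched off while the charger is still plugged in (((distance between charger and outlet0 below 0.012 m and value of joint rocker0 above 0.3 rad) or (distance between charger and outlet1 below 0.012 m and value of joint rocker1 above 0.3 rad) or (distance between charger and outlet2 below 0.012 m and value of joint rocker2 above 0.3 rad))), for 0.1 s.
2. the charger is out of the outlet, its pins clear (distance between charger and outlet0 above 0.035 m and distance between charger and outlet1 above 0.035 m and distance between charger and outlet2 above 0.035 m), for 0.1 s.
3. the fingers lay the charger over in the tray: still held, low, and within about 30 deg of level (angle between charger's own z axis and vertical between 1.05 and 2.09 rad and contact force between the fingers and charger above 0.3 N and x of charger_mid in the frame of tray between -0.079 and 0.079 m and y of charger_mid in the frame of tray between -0.104 and 0.104 m and z of charger_mid in the frame of tray below 0.06 m), for 0.05 s.
At the end, for the whole second after the job is handed in: Charger at rest on its side in the tray (z axis within 0.3 rad of level, middle inside the walls); its outlet off (rocker above 0.3 rad); adapter and low plug home (within 6 mm) with their rockers on; power unit within 10 mm of its start; chess pieces standing within 30 mm of theirs (x of charger_mid in the frame of tray between -0.079 and 0.079 m and y of charger_mid in the frame of tray between -0.104 and 0.104 m and z of charger_mid in the frame of tray between 0 and 0.042 m and angle between charger's own z axis and vertical between 1.27 and 1.87 rad and linear speed of charger below 0.02 m/s and ((value of joint rocker0 above 0.3 rad and distance between each of adapter, low_plug and outlet0 above 0.012 m) or (value of joint rocker1 above 0.3 rad and distance between each of adapter, low_plug and outlet1 above 0.012 m) or (value of joint rocker2 above 0.3 rad and distance between each of adapter, low_plug and outlet2 above 0.012 m)) and (distance between adapter and outlet0 below 0.006 m or distance between adapter and outlet1 below 0.006 m or distance between adapter and outlet2 below 0.006 m) and (distance between low_plug and outlet0 below 0.006 m or distance between low_plug and outlet1 below 0.006 m or distance between low_plug and outlet2 below 0.006 m) and distance of power_unit from where it was at the start of the episode below 0.01 m and not (distance between adapter and outlet0 below 0.012 m and value of joint rocker0 above 0.2 rad) and not (distance between adapter and outlet1 below 0.012 m and value of joint rocker1 above 0.2 rad) and not (distance between adapter and outlet2 below 0.012 m and value of joint rocker2 above 0.2 rad) and not (distance between low_plug and outlet0 below 0.012 m and value of joint rocker0 above 0.2 rad) and not (distance between low_plug and outlet1 below 0.012 m and value of joint rocker1 above 0.2 rad) and not (distance between low_plug and outlet2 below 0.012 m and value of joint rocker2 above 0.2 rad) and distance of each of king, rook, pawn from where it was at the start of the episode below 0.03 m and angle between each of king, rook, pawn's own z axis and vertical below 0.5 rad); the robot touches nothing.
It fails at once if the power unit is dragged more than 10 mm from its place (distance of power_unit from where it was at the start of the episode above 0.01 m).
It fails at once if the adapter or the low plug is pulled out by more than 6 mm ((distance between adapter and outlet0 above 0.006 m and distance between adapter and outlet1 above 0.006 m and distance between adapter and outlet2 above 0.006 m) or (distance between low_plug and outlet0 above 0.006 m and distance between low_plug and outlet1 above 0.006 m and distance between low_plug and outlet2 above 0.006 m)).
It fails at once if the outlet of the adapter or of the low plug is switched off ((distance between adapter and outlet0 below 0.012 m and value of joint rocker0 above 0.2 rad) or (distance between adapter and outlet1 below 0.012 m and value of joint rocker1 above 0.2 rad) or (distance between adapter and outlet2 below 0.012 m and value of joint rocker2 above 0.2 rad) or (distance between low_plug and outlet0 below 0.012 m and value of joint rocker0 above 0.2 rad) or (distance between low_plug and outlet1 below 0.012 m and value of joint rocker1 above 0.2 rad) or (distance between low_plug and outlet2 below 0.012 m and value of joint rocker2 above 0.2 rad)).
It fails at once if the charger, out of the fingers, drops, is thrown or topples over (faster than 0.5 m/s) (linear speed of charger above 0.5 m/s and contact force between the fingers and charger below 0.2 N).
It fails at once if a chess piece is pushed more than 30 mm or knocked over ((distance of king from where it was at the start of the episode above 0.03 m or angle between king's own z axis and vertical above 0.5 rad) or (distance of rook from where it was at the start of the episode above 0.03 m or angle between rook's own z axis and vertical above 0.5 rad) or (distance of pawn from where it was at the start of the episode above 0.03 m or angle between pawn's own z axis and vertical above 0.5 rad)).
It also fails if it takes over 54 s, if anything falls off the work surface, if the arm or the gripper's body presses on something with over 40 N, if the wrist force passes 120 N, or if a joint passes its speed limit or range.

## Working session

There is one attempt and no reset: what is moved stays moved. The work goes in short steps, Python scripts to look and compute and a tool call to move; the robot and the scene stay as the last step left them, time stands still between calls to the robot, and variables do not carry over. Pictures are saved under pics/ and viewed, at most 10 in all, crops included, and the job is handed in when it is done.

Besides the shell and the picture viewer there is one more tool, called after "Request:" by a JSON object that holds its "api" and its "payload", one argument or row to a line. arm_command: Moves the arm, as the interface text tells. Its arguments: {"type":"object","properties":{"commands":{"type":"array"},"newtons":{"type":"number"}},"required":["commands"]}

```bash
mkdir -p pics; ls; cat > h.py <<'E'
import numpy as np,cv2
from workcell import bot,grab_frame,ticket
def cam(f):
    h=f["image"].shape[0]; fl=h/2/np.tan(np.radians(f["vertical_fov"])/2)
    return np.array([[fl,0,f["cx"]],[0,fl,f["cy"]],[0,0,1]]),np.array(f["R"]),np.array(f["t"])
def proj(f,X):
    K,R,t=cam(f); p=(np.atleast_2d(X)@R.T+t)@K.T; return p[:,:2]/p[:,2:]
def onz(f,uv,z):
    K,R,t=cam(f); c=-R.T@t; d=R.T@np.linalg.solve(K,[*uv,1]); return c+d*(z-c[2])/d[2]
def save(n,im): cv2.imwrite("pics/"+n,cv2.cvtColor(im,cv2.COLOR_RGB2BGR))
E
python3 - <<'E'
from h import *
import pickle
F={n:grab_frame(n) for n in("scene","side","wrist")}
pickle.dump(F,open("f0.pkl","wb"))
for n,f in F.items():
    K,R,t=cam(f); print(n,K[0,0],f["cx"],f["cy"],-R.T@t,R[2]); save(n+"0.png",f["image"])
print(bot.observe(),bot.pinch_z)
E
```

```text
pics
scene 510.1505412197302 323.21256341840484 199.8951041712331 [0.84300459 0.52416996 0.91389672] [-0.28538332 -0.53009695 -0.79846953]
side 461.6771841501705 318.6951545618265 206.69858423306107 [0.30980126 0.66226918 0.54295831] [ 0.2741506  -0.79565459 -0.54016221]
wrist 346.75672021171835 320.6131065328246 202.23643259736878 [0.0987135  0.622228   0.37239277] [ 0.29182858 -0.08478721 -0.9527052 ]
{'clock': 0.15, 'qpos': array([-1.36022339,  0.52185268, -0.03634123,  1.59986672,  0.02121095,
        1.02110124, -0.11279263]), 'qd': array([-0.00117053, -0.00131418,  0.00019485, -0.00059773, -0.00066317,
       -0.00141799,  0.0021601 ]), 'joint_efforts': array([ 1.89274397e-03, -9.27385354e+01,  1.98074408e+00, -3.70056224e+01,
        1.80100749e-02,  6.39648046e-03,  4.01636407e-05]), 'position': array([0.17314079, 0.60027937, 0.23087672]), 'tool_rot': array([-3.14075204e+00,  5.88775102e-05,  2.86083230e+00]), 'force': array([-0.24564553,  0.26995675, -0.73326371]), 'moment': array([-0.05041787, -0.03827503, -0.00142825]), 'finger_force': 0.0, 'grip_width': 0.08516021181762506} 0.0187
```

View pics/scene0.png

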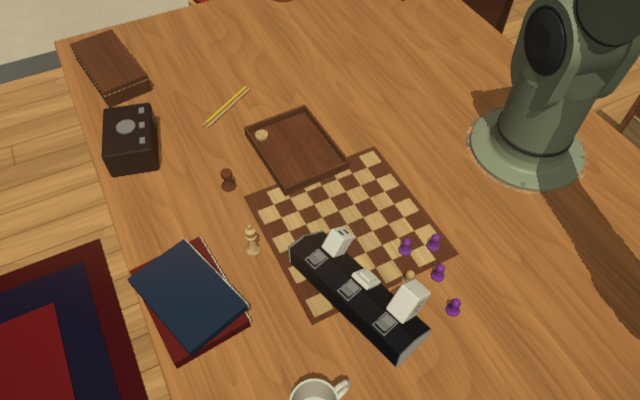

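View pics/side0.png

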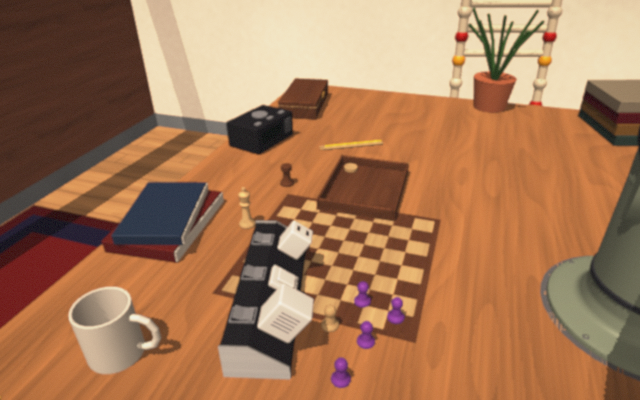

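Scene view: the black power unit runs from about (300,245) to (415,345). There are three white plugs: a medium block at (338,240), a flat plug at (366,279) and a big block at (408,300). The middle-sized one at (338,240), with dark slots, matches the charger. It is at the unit's -y end (outlet2), nearest the tray at (297,148). King (252,240), rook (228,179), pawn (409,277), purple look-alikes to its right. Next I'll confirm with an enlarged crop and take corners for the fit.

```bash
python3 - <<'E'
from h import *
import pickle
F=pickle.load(open("f0.pkl","rb"))
a=cv2.resize(F["scene"]["image"][220:370,280:440],None,fx=4,fy=4,interpolation=cv2.INTER_CUBIC)
b=cv2.resize(F["side"]["image"][215:385,215:325],None,fx=3.5,fy=3.5,interpolation=cv2.INTER_CUBIC)
save("cropA.png",a);save("cropB.png",b)
E
```

```text
(no output)
```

View pics/cropA.png

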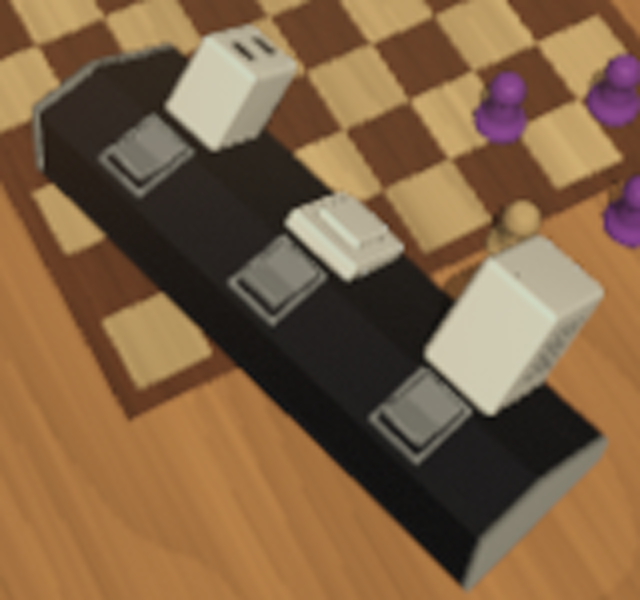

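View pics/cropB.png

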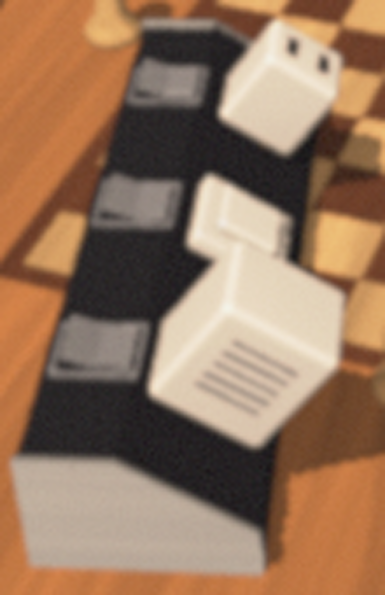

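Crop A confirms it: the block at crop (230,90) has two dark slots in its outer end and its rocker at crop (147,153). The flat plug is in the middle and the big grilled adapter is at the +y end. Now I'll fit the unit and tray poses.

```bash
cat >> h.py <<'E'
s,c=np.sin(np.radians(35)),np.cos(np.radians(35))
C=np.array([[c,0,-s],[0,1,0],[s,0,c]])
def chg(p): return C@(np.array(p)/1000)+[-.0195,-.09,.042]
def rz(a): return np.array([[np.cos(a),-np.sin(a),0],[np.sin(a),np.cos(a),0],[0,0,1]])
def U(p,q): return rz(p[2])@np.array(q)+[p[0],p[1],0]
E
cat > fit.py <<'E'
from h import *
import pickle
from scipy.optimize import least_squares
F=pickle.load(open("f0.pkl","rb"))
m=lambda *a: np.array(a)/1000
S=lambda u,v:(u/4+280,v/4+220); B=lambda u,v:(u/3.5+215,v/3.5+215)
obs=[("scene",m(46.5,148.5,0),S(467,587)),("scene",m(-46.5,148.5,23),S(604,438)),
("scene",m(24,-90,62),S(147,153)),("scene",m(24,0,62),S(278,279)),("scene",m(24,90,62),S(421,415)),
("scene",chg((21,18,0)),S(217,150)),("scene",chg((21,-18,0)),S(168,106)),("scene",chg((-21,18,48)),S(297,70)),("scene",chg((21,-18,48)),S(210,38)),
("side",m(46.5,148.5,60),B(14,458)),("side",m(46.5,148.5,0),B(33,566)),("side",m(-46.5,148.5,23),B(265,527)),("side",m(-46.5,148.5,0),B(265,573)),("side",m(7.8,148.5,61),B(118,460)),
("side",chg((21,-18,48)),B(280,20)),("side",chg((-21,-18,48)),B(343,60)),("side",chg((21,18,0)),B(218,112)),("side",chg((-21,18,0)),B(288,157))]
g=lambda p:np.concatenate([proj(F[n],U(p,q))[0]-uv for n,q,uv in obs])
for y0 in(0,1.5,-1.5):
    r=least_squares(g,[.6,.15,y0],loss="soft_l1"); print(r.x,r.cost)
    if y0==0: p=r.x;print(np.round(g(p).reshape(-1,2),1).tolist())
o2=[((85,-110),(246,130)),((-85,-110),(305,107)),((-85,110),(347,157)),((85,110),(289,191))]
t=lambda p:np.concatenate([proj(F["scene"],U(p,m(*a,28)))[0]-uv for a,uv in o2])
rt=least_squares(t,[.5,-.15,0]);print("tray",rt.x,np.round(rt.fun,1))
for n,uv,z in [("king",(253,250),0),("rook",(229,188),0),("pawn",(409,272),.041)]: print(n,onz(F["scene"],uv,z))
print("press",U(p,m(35,-90,69)),"mid",U(p,chg((0,0,24))),"top",U(p,chg((0,0,48))))
np.save("u.npy",p)
E
python3 fit.py
```

```text
[0.5666777  0.15859954 0.27249372] 14.65307641966022
[[0.5, 1.2], [1.7, 0.1], [0.2, 0.1], [0.4, -0.2], [0.4, -0.4], [-1.1, 0.9], [-1.4, 0.3], [1.9, -1.4], [-1.3, -1.7], [-0.1, 0.4], [-0.0, -1.2], [-0.4, 1.6], [0.3, -0.7], [-0.8, 0.3], [-0.7, -3.0], [1.3, -2.7], [0.0, 1.0], [0.4, -0.5]]
[0.5666777  0.15859954 0.27249372] 14.65307641966008
[0.5666777  0.15859954 0.27249372] 14.653076419659977
tray [ 0.50744595 -0.23902748  0.07751152] [-2.8 -0.9 -1.3 -2.7  5.   3.2 -1.1 -0.8]
king [ 0.70711342 -0.03236736  0.        ]
rook [ 0.69228966 -0.20942015  0.        ]
pawn [0.46286525 0.17545917 0.041     ]
press [0.62460835 0.08133999 0.069     ] mid [0.55886134 0.06296733 0.06165965] top [0.54560343 0.05926248 0.0813193 ]
```

Request:
{"api": "arm_command", "payload": {
  "commands": [
    [[22.6,-25.9,0],-0.1295,1],
    [[22.6,-25.9,0],-0.1295,1],
    [[22.6,-25.9,0],-0.1295,1],
    [[22.6,-25.9,0],-0.1295,1],
    [[22.6,-25.9,0],-0.1295,1],
    [[22.6,-25.9,0],-0.1295,1],
    [[22.6,-25.9,0],-0.1295,1],
    [[22.6,-25.9,0],-0.1295,1],
    [[22.6,-25.9,0],-0.1295,1],
    [[22.6,-25.9,0],-0.1295,1],
    [[22.6,-25.9,0],-0.1295,1],
    [[22.6,-25.9,0],-0.1295,1],
    [[22.6,-25.9,0],-0.1295,1],
    [[22.6,-25.9,0],-0.1295,1],
    [[22.6,-25.9,0],-0.1295,1],
    [[22.6,-25.9,0],-0.1295,1],
    [[22.6,-25.9,0],-0.1295,1],
    [[22.6,-25.9,0],-0.1295,1],
    [[22.6,-25.9,0],-0.1295,1],
    [[22.6,-25.9,0],-0.1295,1]
  ],
  "newtons": 40
}}

```text
clock: 2.15
position: [0.6259, 0.0815, 0.2312]
tool_rot: [-3.141, 0.0, 0.266]
force: [0.0, -0.1, -0.2]
grip_width: -0.0003
finger_force: 0.0
```

```bash
python3 - <<'E'
from h import *
import pickle
f=grab_frame("wrist");pickle.dump(f,open("w1.pkl","wb"))
p=np.load("u.npy");im=f["image"].copy()
for q in [(46.5,-148.5,60),(7.8,-148.5,61),(-46.5,-148.5,23),(24,-90,62)]:
    u=proj(f,U(p,np.array(q)/1000))[0]; cv2.circle(im,tuple(int(v) for v in u),2,(255,0,0),-1)
for x in(-21,21):
  for y in(-18,18):
    for z in(0,48):
      u=proj(f,U(p,chg((x,y,z))))[0]; cv2.circle(im,tuple(int(v) for v in u),2,(0,255,0),-1); print(x,y,z,u.round(1))
save("w1.png",im)
E
```

```text
-21 -18 0 [337.7 239.3]
-21 -18 48 [339.3 280.9]
-21 18 0 [304.2 239.4]
-21 18 48 [302.9 281.1]
21 -18 0 [339.2 216.8]
21 -18 48 [341.1 260.9]
21 18 0 [302.4 217. ]
21 18 48 [300.8 261.1]
```

View pics/w1.png

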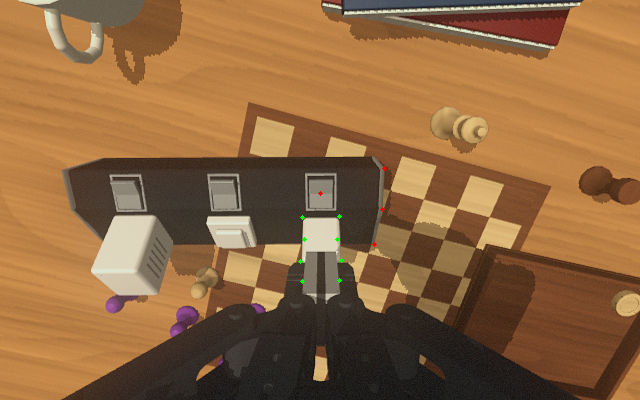

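The wrist view matches: the projected charger corners (302–341, 217–281) sit on the white block's edges to about 1 px, and rocker2 is at (320,192). Pressing the rocker.

Request:
{"api": "arm_command", "payload": {
  "commands": [
    [[5.5,1.7,-25],0.006,1],
    [[0,0,-30],0,1],
    [[0,0,-30],0,1],
    [[0,0,-30],0,1],
    [[0,0,-25],0,1],
    [[0,0,-12],0,1],
    [[0,0,-3],0,1],
    [[0,0,-3],0,1],
    [[0,0,-3],0,1],
    [[0,0,-2],0,1],
    [[0,0,-2],0,1],
    [[0,0,0],0,1]
  ]
}}

```text
clock: 3.4
position: [0.6316, 0.0844, 0.067]
tool_rot: [3.141, -0.002, 0.277]
force: [3.4, 0.8, 3.9]
grip_width: 0.0001
finger_force: 1.8
```

Request:
{"api": "arm_command", "payload": {
  "commands": [
    [[0,0,-2],0,1],
    [[0,0,-1],0,1],
    [[0,0,0],0,1]
  ]
}}

```text
clock: 3.7
position: [0.6314, 0.0843, 0.0643]
tool_rot: [-3.141, -0.002, 0.277]
force: [-0.4, 1.8, 16.1]
grip_width: 0.0001
finger_force: 8.1
```

Request:
{"api": "arm_command", "payload": {
  "commands": [
    [[0,0,10],0,1],
    [[0,0,30],0,1],
    [[0,0,30],0,0],
    [[0,0,30],0,-1],
    [[-24,-7,0],0,-1],
    [[-24,-7,0],0,-1],
    [[-24.4,-7,0],-0.004,-1],
    [[0,0,0],0,-1],
    [[0,0,0],0,-1],
    [[0,0,0],0,-1]
  ],
  "newtons": 20
}}

```text
clock: 4.7
position: [0.5587, 0.0635, 0.1634]
tool_rot: [-3.142, -0.0, 0.273]
force: [0.5, -0.3, 1.4]
grip_width: 0.0856
finger_force: 0.0
```

```bash
python3 - <<'E'
from h import *
f=grab_frame("wrist");g=grab_frame("side")
p=np.load("u.npy");im=f["image"].copy()
for x in(-21,21):
  for y in(-18,18):
    for z in(0,48):
      u=proj(f,U(p,chg((x,y,z))))[0]; cv2.circle(im,tuple(int(v) for v in u),2,(0,255,0),-1)
b=cv2.resize(g["image"][205:385,195:335],(420,540),interpolation=cv2.INTER_CUBIC)
a=cv2.resize(im[130:400,180:370],(380,540),interpolation=cv2.INTER_CUBIC)
save("w2.png",np.hstack([a,b]))
E
```

```text
(no output)
```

View pics/w2.png

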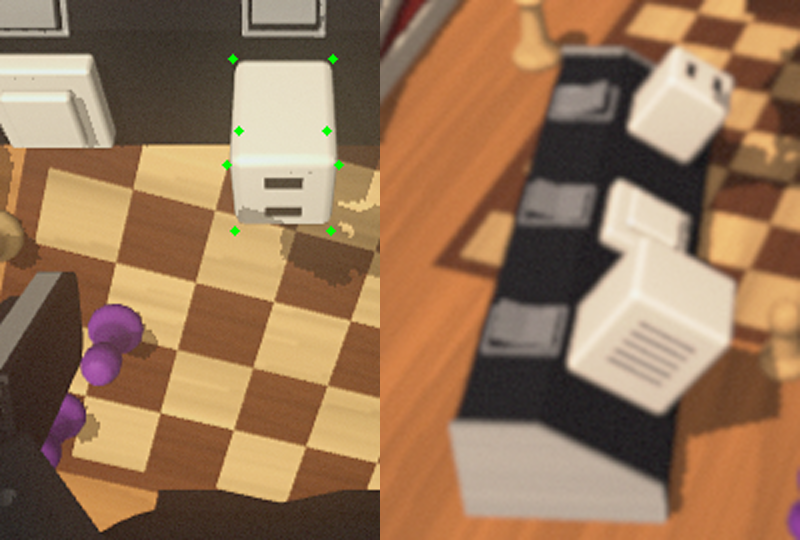

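The rocker at the far end (crop 585,100) now has its near end raised, so it is off. The other two are unchanged, and the charger is where the fit puts it. Descending and closing lightly.

Request:
{"api": "arm_command", "payload": {
  "commands": [
    [[0,-0.5,-30],0,-1],
    [[0,0,-30],0,-1],
    [[0,0,-30],0,-1],
    [[0,0,-19],0,-1],
    [[0,0,-10],0,-1],
    [[0,0,0],0,0],
    [[0,0,0],0,0.1],
    [[0,0,0],0,0.15],
    [[0,0,0],0,0.15]
  ],
  "newtons": 20
}}

```text
clock: 5.7
position: [0.5588, 0.0629, 0.0451]
tool_rot: [-3.142, -0.001, 0.273]
force: [-0.2, 0.7, -0.6]
grip_width: 0.0362
finger_force: 0.0
```

Request:
{"api": "arm_command", "payload": {
  "commands": [
    [[0,0,0],0,0.2],
    [[0,0,0],0,0.3],
    [[0,0,0],0,0.6]
  ],
  "newtons": 20
}}

```text
clock: 6.0
position: [0.5588, 0.0629, 0.0451]
tool_rot: [-3.141, -0.001, 0.273]
force: [-1.3, -0.2, 7.7]
grip_width: 0.0358
finger_force: 19.3
```

Request:
{"api": "arm_command", "payload": {
  "commands": [
    [[0,0,0],0,1],
    [[0,0,0],0,1],
    [[0,0,0.5],0,1],
    [[-0.55,-0.15,0.8],0,1],
    [[-0.55,-0.15,0.8],0,1],
    [[-0.55,-0.15,0.8],0,1]
  ],
  "newtons": 100
}}

```text
clock: 6.6
position: [0.5569, 0.0625, 0.0471]
tool_rot: [3.141, -0.001, 0.273]
force: [3.6, -0.3, -13.7]
grip_width: 0.0347
finger_force: 100.7
```

Request:
{"api": "arm_command", "payload": {
  "commands": [
    [[-0.55,-0.15,0.8],0,1],
    [[-0.55,-0.15,0.8],0,1],
    [[-0.55,-0.15,0.8],0,1],
    [[-0.55,-0.15,0.8],0,1],
    [[-0.55,-0.15,0.8],0,1],
    [[-0.55,-0.15,0.8],0,1]
  ]
}}

```text
clock: 7.2
position: [0.5529, 0.0613, 0.052]
tool_rot: [-3.141, 0.001, 0.273]
force: [-4.9, 0.9, -12.8]
grip_width: 0.0352
finger_force: 101.4
```

```bash
cat > lk.py <<'E'
from h import *
import pickle
F=pickle.load(open("f0.pkl","rb")); p=np.load("u.npy")
P={"unit+y":[(.0465,.1485,.06),(-.0465,.1485,.023),(.0078,.1485,.061)],"rock0":[(.024,.09,.062)],"rock1":[(.024,0,.062)],"rock2":[(.024,-.09,.062)],"chg":[chg((0,0,48)),chg((-21,18,30)),chg((21,18,30))],"low":[(-.0195-.016*s,0,.042+.016*c)],"adp":[(-.0195-.062*s,.09,.042+.062*c)]}
for n in("scene","side"):
    g=grab_frame(n); a,b=[cv2.cvtColor(i,cv2.COLOR_RGB2GRAY) for i in(F[n]["image"],g["image"])]
    for k,v in P.items():
        u=np.array([proj(F[n],U(p,q))[0] for q in v],np.float32)
        w,st,e=cv2.calcOpticalFlowPyrLK(a,b,u.reshape(-1,1,2),None,winSize=(13,13))
        print(n,k,(w[:,0]-u).round(1).tolist(),e.ravel().round(0).tolist())
d=-np.array([.552,.1547,-.819])*.0075
for n in F: print(n,"expected chg",proj(F[n],U(p,chg((0,0,48)))+d)-proj(F[n],U(p,chg((0,0,48)))))
E
python3 lk.py
```

```text
scene unit+y [[-0.699999988079071, 0.20000000298023224], [-0.30000001192092896, 0.4000000059604645], [-0.4000000059604645, 0.10000000149011612]] [7.0, 7.0, 6.0]
scene rock0 [[-0.10000000149011612, 0.20000000298023224]] [7.0]
scene rock1 [[0.30000001192092896, -0.30000001192092896]] [7.0]
scene rock2 [[-1.2999999523162842, 1.2000000476837158]] [16.0]
scene chg [[-27.899999618530273, 11.5], [-17.700000762939453, -59.0], [-77.30000305175781, 11.199999809265137]] [110.0, 55.0, 42.0]
scene low [[0.699999988079071, -0.30000001192092896]] [9.0]
scene adp [[-4.599999904632568, -4.300000190734863]] [12.0]
side unit+y [[-0.30000001192092896, -0.30000001192092896], [-0.5, 0.20000000298023224], [-0.5, -0.10000000149011612]] [3.0, 3.0, 2.0]
side rock0 [[0.0, -0.10000000149011612]] [3.0]
side rock1 [[0.8999999761581421, -0.10000000149011612]] [2.0]
side rock2 [[-5.599999904632568, -0.20000000298023224]] [8.0]
side chg [[-11.399999618530273, 55.0], [-5.5, -100.69999694824219], [123.0999984741211, -205.8000030517578]] [29.0, 44.0, 21.0]
side low [[1.0, 0.30000001192092896]] [3.0]
side adp [[6.599999904632568, 3.799999952316284]] [2.0]
scene expected chg [[ 1.71943753 -2.98964225]]
side expected chg [[ 2.40328969 -2.86906833]]
wrist expected chg [[-6.68467159  4.28521659]]
```

```bash
python3 - <<'E'
from h import *
a=grab_frame("side");b=grab_frame("wrist")
save("s3.png",np.hstack([cv2.resize(a["image"][195:295,225:345],(480,400),interpolation=cv2.INTER_CUBIC),cv2.resize(b["image"][100:400,220:420],(267,400))]))
E
```

```text
(no output)
```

View pics/s3.png

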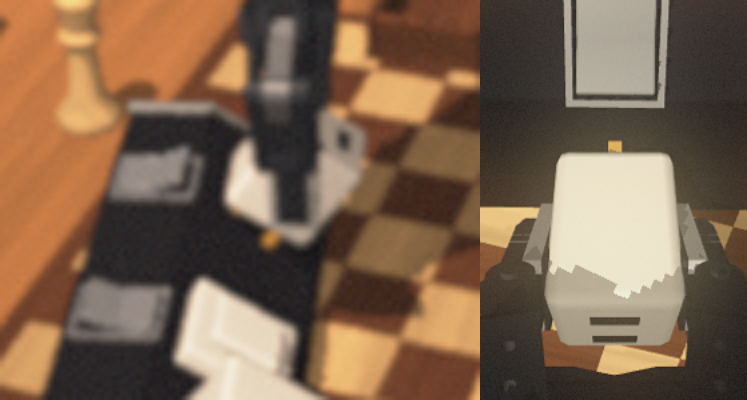

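The brass pins show under the block at (268,240), so the charger is coming out and the unit has stayed put. Continuing in line.

Request:
{"api": "arm_command", "payload": {
  "commands": [
    [[-0.55,-0.15,0.8],0,1],
    [[-0.55,-0.15,0.8],0,1],
    [[-0.55,-0.15,0.8],0,1],
    [[-0.55,-0.15,0.8],0,1],
    [[-0.55,-0.15,0.8],0,1]
  ]
}}

```text
clock: 7.9
position: [0.5506, 0.0606, 0.056]
tool_rot: [3.142, 0.0, 0.273]
force: [-2.8, -0.8, -13.4]
grip_width: 0.0348
finger_force: 101.7
```

```bash
cat > lk2.py <<'E'
from h import *
import pickle
F=pickle.load(open("f0.pkl","rb")); p=np.load("u.npy")
v=[(.0465,-.1485,.06),(.0465,-.1485,.03),(.0078,-.1485,.061),(.045,-.105,.06),(.0465,-.05,.06),(.0465,.1485,.06),(.0465,.1485,.0),(-.0465,.1485,.023)]
for n in("scene","side"):
    g=grab_frame(n); a,b=[cv2.cvtColor(i,cv2.COLOR_RGB2GRAY) for i in(F[n]["image"],g["image"])]
    u=np.array([proj(F[n],U(p,q))[0] for q in v],np.float32)
    w,st,e=cv2.calcOpticalFlowPyrLK(a,b,u.reshape(-1,1,2),None,winSize=(11,11),maxLevel=1)
    print(n,np.c_[(w[:,0]-u),e].round(1).tolist())
    print("1mm up:",[(proj(F[n],U(p,q)+[0,0,.001])-proj(F[n],U(p,q)))[0].round(2).tolist() for q in v[:2]])
K=bot.observe();print(K["force"],K["moment"],K["position"])
E
python3 lk2.py
```

```text
scene [[0.8999999761581421, -0.20000000298023224, 6.300000190734863], [0.800000011920929, -0.10000000149011612, 4.800000190734863], [0.30000001192092896, -0.30000001192092896, 5.300000190734863], [0.30000001192092896, -0.5, 7.199999809265137], [1.399999976158142, 0.10000000149011612, 0.0], [-0.6000000238418579, 0.10000000149011612, 6.5], [-0.4000000059604645, -0.5, 7.099999904632568], [-0.20000000298023224, 0.20000000298023224, 7.300000190734863]]
1mm up: [[-0.02, -0.27], [-0.02, -0.26]]
side [[0.4000000059604645, 0.0, 3.700000047683716], [0.8999999761581421, 0.4000000059604645, 10.399999618530273], [0.5, 0.0, 4.400000095367432], [0.6000000238418579, 1.100000023841858, 7.400000095367432], [1.2000000476837158, -1.399999976158142, 1.399999976158142], [-0.30000001192092896, -0.30000001192092896, 2.299999952316284], [-0.4000000059604645, 0.0, 1.5], [-0.30000001192092896, 0.20000000298023224, 3.200000047683716]]
1mm up: [[-0.04, -0.44], [-0.04, -0.43]]
[-9.05806191 -1.65691044 -1.81369854] [-0.35177448  2.1791915   0.02358786] [0.55029899 0.06047067 0.05626342]
```

Request:
{"api": "arm_command", "payload": {
  "commands": [
    [[-0.75,-0.2,0.8],0,1],
    [[-0.75,-0.2,0.8],0,1],
    [[-0.75,-0.2,0.8],0,1],
    [[0,0,0],0,1]
  ]
}}

```text
clock: 8.4
position: [0.5483, 0.0599, 0.0589]
tool_rot: [-3.141, -0.0, 0.273]
force: [-7.3, -1.4, 1.9]
grip_width: 0.035
finger_force: 102.9
```

Request:
{"api": "arm_command", "payload": {
  "commands": [
    [[-0.9,-0.25,0.8],0,1],
    [[-0.9,-0.25,0.8],0,1],
    [[-0.9,-0.25,0.8],0,1],
    [[-0.9,-0.25,0.8],0,1],
    [[0,0,0],0,1]
  ]
}}

```text
clock: 8.9
position: [0.5452, 0.059, 0.062]
tool_rot: [3.141, -0.001, 0.273]
force: [-0.2, 0.3, 0.0]
grip_width: 0.035
finger_force: 102.6
```

```bash
python3 lk2.py
```

```text
scene [[0.8999999761581421, -0.20000000298023224, 6.400000095367432], [0.800000011920929, -0.0, 4.900000095367432], [0.30000001192092896, -0.30000001192092896, 5.599999904632568], [0.30000001192092896, -0.4000000059604645, 7.599999904632568], [1.399999976158142, 0.10000000149011612, 0.0], [-0.6000000238418579, 0.10000000149011612, 6.699999809265137], [-0.4000000059604645, -0.5, 7.300000190734863], [-0.30000001192092896, 0.20000000298023224, 7.5]]
1mm up: [[-0.02, -0.27], [-0.02, -0.26]]
side [[0.30000001192092896, 0.0, 3.5999999046325684], [0.8999999761581421, 0.5, 10.300000190734863], [0.5, 0.0, 4.5], [0.6000000238418579, 1.100000023841858, 7.400000095367432], [1.2999999523162842, -1.5, 1.600000023841858], [-0.30000001192092896, -0.30000001192092896, 2.200000047683716], [-0.4000000059604645, 0.0, 1.399999976158142], [-0.30000001192092896, 0.20000000298023224, 3.200000047683716]]
1mm up: [[-0.04, -0.44], [-0.04, -0.43]]
[ 0.77765948  1.18346135 -0.793243  ] [ 0.00116665  0.00149376 -0.01637672] [0.54506113 0.05907613 0.06177196]
```

Request:
{"api": "arm_command", "payload": {
  "commands": [
    [[-2.5,-0.7,3.3],0,1],
    [[-2.5,-0.7,3.3],0,1],
    [[-3,-0.8,5],0,1],
    [[-3,-0.8,10],0,1],
    [[0,0,20],0,1],
    [[0,0,20],0,1],
    [[0,0,10],0,1],
    [[0,0,0],0,1]
  ]
}}

```text
clock: 9.8
position: [0.5343, 0.0562, 0.1345]
tool_rot: [-3.141, -0.002, 0.273]
force: [0.6, -0.5, -1.2]
grip_width: 0.035
finger_force: 102.7
```

```bash
python3 - <<'E'
from h import *
import pickle
a=grab_frame("side");b=grab_frame("scene")
pickle.dump((a,b),open("s4.pkl","wb"))
o=bot.observe();print(o["position"],o["grip_width"],o["force"])
ua=proj(a,o["position"])[0].astype(int);ub=proj(b,o["position"])[0].astype(int);print(ua,ub)
cr=lambda f,u:cv2.resize(f["image"][max(u[1]-60,0):u[1]+60,u[0]-60:u[0]+60],(400,400),interpolation=cv2.INTER_CUBIC)
save("s4.png",np.hstack([cr(a,ua),cr(b,ub)]))
E
```

```text
[0.5335345  0.05621439 0.13290418] 0.03476180464098902 [ 0.04008432  0.24063084 -1.11841415]
[310 204] [349 213]
```

View pics/s4.png

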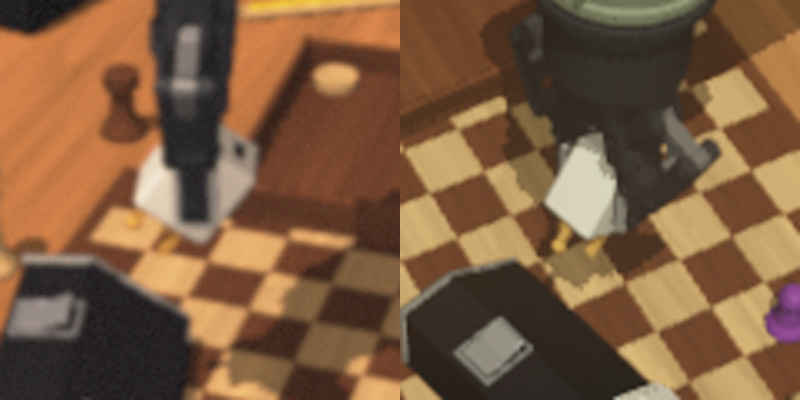

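The charger is out and still held at about its outlet tilt (pins at (130,220) and (168,243) in the side crop). Unit and rook are undisturbed. Checking the tray pose against the earlier wrist view.

```bash
python3 - <<'E'
from h import *
import pickle
w=pickle.load(open("w1.pkl","rb"))
print("corner",onz(w,(487,246),.028),"fit",U((.5074,-.239,.0775),(.085,.11,.028)),"disc",onz(w,(627,303),.015))
E
```

```text
corner [ 0.59478049 -0.11440139  0.028     ] fit [ 0.58362839 -0.12274927  0.028     ] disc [ 0.56599397 -0.31377813  0.015     ]
```

Request:
{"api": "arm_command", "payload": {
  "commands": [
    [[0,-30,0],-0.05,1],
    [[0,-30,0],-0.05,1],
    [[0,-30,0],-0.05,1],
    [[0,-30,0],-0.045,1],
    [[0,-30,0],0,1],
    [[0,-30,0],0,1],
    [[0,-30,0],0,1],
    [[0,-30,0],0,1],
    [[0,-30,0],0,1],
    [[0,-20,0],0,1],
    [[0,0,0],0,1]
  ]
}}

```text
clock: 11.0
position: [0.5326, -0.237, 0.1323]
tool_rot: [3.141, 0.001, 0.074]
force: [-0.3, 0.3, -0.9]
grip_width: 0.035
finger_force: 102.9
```

Request:
{"api": "arm_command", "payload": {
  "commands": [
    [[2,3,-25],0,1],
    [[0,0,-25],0,1],
    [[0,0,-20],0,1],
    [[0,0,-12],0,1],
    [[0,0,0],0,1],
    [[0,0,0],0,1]
  ],
  "newtons": 30
}}

```text
clock: 11.6
position: [0.5359, -0.231, 0.0515]
tool_rot: [3.142, 0.0, 0.078]
force: [0.1, -0.2, 0.6]
grip_width: 0.0355
finger_force: 102.9
```

Request:
{"api": "arm_command", "payload": {
  "commands": [
    [[0,0,-2],0,1],
    [[0,0,-2],0,1],
    [[0,0,-2],0,1],
    [[0,0,0],0,1]
  ]
}}

```text
clock: 12.0
position: [0.5358, -0.2309, 0.0452]
tool_rot: [-3.142, -0.0, 0.078]
force: [0.3, -1.3, -0.8]
grip_width: 0.0351
finger_force: 102.9
```

Request:
{"api": "arm_command", "payload": {
  "commands": [
    [[0,0,-1],0,0.8],
    [[0,0,-1],0,0.8],
    [[0,0,-1],0,0.8]
  ],
  "newtons": 30
}}

```text
clock: 12.3
position: [0.5358, -0.231, 0.0421]
tool_rot: [3.142, -0.0, 0.078]
force: [0.3, -0.7, -1.2]
grip_width: 0.0352
finger_force: 102.9
```

Request:
{"api": "arm_command", "payload": {
  "commands": [
    [[0,0,-1],0,0.175],
    [[0,0,0],0,0.175],
    [[0,0,0],0,0.175]
  ],
  "newtons": 30
}}

```text
clock: 12.6
position: [0.5357, -0.231, 0.0412]
tool_rot: [-3.142, 0.0, 0.078]
force: [0.2, 1.0, -0.6]
grip_width: 0.0356
finger_force: 55.3
```

Grip now 55 N. Lowering on until the pins touch.

Request:
{"api": "arm_command", "payload": {
  "commands": [
    [[0,0,-1],0,0.175],
    [[0,0,-1],0,0.175],
    [[0,0,-1],0,0.175],
    [[0,0,-1],0,0.175]
  ]
}}

```text
clock: 13.0
position: [0.5358, -0.231, 0.0371]
tool_rot: [-3.142, -0.0, 0.078]
force: [-0.1, -0.2, -1.3]
grip_width: 0.0353
finger_force: 55.3
```

Request:
{"api": "arm_command", "payload": {
  "commands": [
    [[0,0,-1],0,0.172],
    [[0,0,-1],0,0.172]
  ]
}}

```text
clock: 13.2
position: [0.5357, -0.231, 0.0351]
tool_rot: [-3.142, 0.0, 0.078]
force: [-0.1, -0.4, 0.3]
grip_width: 0.0356
finger_force: 46.2
```

Request:
{"api": "arm_command", "payload": {
  "commands": [
    [[0,0,-1],0,0.172],
    [[0,0,-1],0,0.172]
  ]
}}

```text
clock: 13.4
position: [0.5358, -0.231, 0.0331]
tool_rot: [-3.142, 0.0, 0.078]
force: [-0.3, -0.7, -0.4]
grip_width: 0.0354
finger_force: 46.2
```

Request:
{"api": "arm_command", "payload": {
  "commands": [
    [[0,0,-1],0,0.172],
    [[0,0,-1],0,0.172],
    [[0,0,-1],0,0.172]
  ]
}}

```text
clock: 13.7
position: [0.5358, -0.231, 0.0301]
tool_rot: [-3.142, -0.0, 0.078]
force: [-0.0, 0.1, -0.7]
grip_width: 0.0357
finger_force: 46.2
```

Request:
{"api": "arm_command", "payload": {
  "commands": [
    [[0,0,-1],0,0.172],
    [[0,0,-1],0,0.172],
    [[0,0,-1],0,0.172]
  ]
}}

```text
clock: 14.0
position: [0.5359, -0.2311, 0.0283]
tool_rot: [-3.141, -0.001, 0.077]
force: [-10.9, 5.4, 39.9]
grip_width: 0.036
finger_force: 49.5
```

Request:
{"api": "arm_command", "payload": {
  "commands": [
    [[-0.5,0,0.8],0,0.168],
    [[-1.5,-0.1,-0.4],0,0.168],
    [[-1.5,-0.1,-0.5],0,0.168],
    [[-1.5,-0.1,-0.5],0,0.168]
  ],
  "newtons": 30
}}

```text
clock: 14.4
position: [0.5318, -0.2315, 0.0272]
tool_rot: [3.141, -0.002, 0.078]
force: [2.6, -0.8, 6.5]
grip_width: 0.0353
finger_force: 34.5
```

Request:
{"api": "arm_command", "payload": {
  "commands": [
    [[-1.6,-0.1,-0.8],0,0.168],
    [[-1.6,-0.1,-0.8],0,0.168],
    [[-1.6,-0.1,-0.9],0,0.168],
    [[-1.6,-0.2,-0.9],0,0.168]
  ]
}}

```text
clock: 14.8
position: [0.5253, -0.2321, 0.0237]
tool_rot: [3.141, -0.002, 0.078]
force: [2.5, 0.9, 5.9]
grip_width: 0.0354
finger_force: 34.5
```

Request:
{"api": "arm_command", "payload": {
  "commands": [
    [[-1.5,-0.1,-1],0,0.168],
    [[-1.5,-0.1,-1],0,0.168],
    [[-1.5,-0.1,-1],0,0.168],
    [[-1.5,-0.1,-1],0,0.168]
  ]
}}

```text
clock: 15.2
position: [0.5192, -0.2324, 0.0197]
tool_rot: [3.141, -0.002, 0.078]
force: [2.5, 0.6, 6.1]
grip_width: 0.0355
finger_force: 34.4
```

Request:
{"api": "arm_command", "payload": {
  "commands": [
    [[-1.5,-0.1,-1],0,0.168],
    [[-1.5,-0.1,-1],0,0.168],
    [[-1.5,-0.1,-1],0,0.168]
  ]
}}

```text
clock: 15.5
position: [0.5147, -0.2328, 0.0166]
tool_rot: [3.141, -0.002, 0.078]
force: [2.1, 0.3, 5.6]
grip_width: 0.0357
finger_force: 34.4
```

```bash
python3 - <<'E'
from h import *
import pickle
a=grab_frame("side");b=grab_frame("scene")
o=bot.observe();print(o["position"],o["finger_force"],o["force"])
ua=proj(a,o["position"])[0].astype(int);ub=proj(b,o["position"])[0].astype(int);print(ua,ub)
cr=lambda f,u:cv2.resize(f["image"][u[1]-40:u[1]+40,u[0]-40:u[0]+40],(400,400),interpolation=cv2.INTER_CUBIC)
save("s5.png",np.hstack([cr(a,ua),cr(b,ub)]))
E
```

```text
[ 0.51442573 -0.23276001  0.01656668] 34.43858027458191 [ 0.94614731 -0.24395425  5.18534366]
[361 184] [294 150]
```

View pics/s5.png

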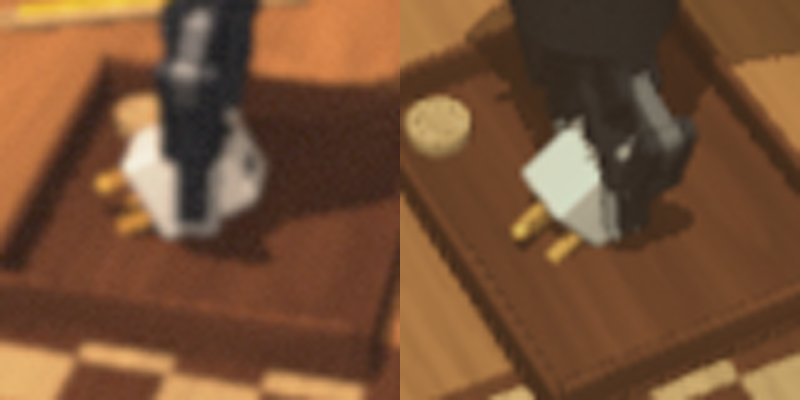

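It is turning over in the grip: about 60° now, pins pointing to +x at (105,183) and (130,220). Continuing to level.

Request:
{"api": "arm_command", "payload": {
  "commands": [
    [[-1.5,-0.1,-0.9],0,0.168],
    [[-1.5,-0.1,-0.9],0,0.168],
    [[-1.5,-0.1,-0.9],0,0.168],
    [[-1.4,-0.1,-0.9],0,0.168]
  ]
}}

```text
clock: 16.0
position: [0.5093, -0.2332, 0.0133]
tool_rot: [3.141, -0.003, 0.078]
force: [3.4, 0.5, 8.3]
grip_width: 0.0355
finger_force: 34.8
```

Request:
{"api": "arm_command", "payload": {
  "commands": [
    [[-1.4,-0.1,-0.9],0,0.168],
    [[-1.4,-0.1,-1],0,0.168],
    [[-1.2,-0.1,-1],0,0.168]
  ]
}}

```text
clock: 16.3
position: [0.5052, -0.2336, 0.0103]
tool_rot: [3.141, -0.002, 0.078]
force: [2.8, -0.1, 7.7]
grip_width: 0.0356
finger_force: 34.7
```

Request:
{"api": "arm_command", "payload": {
  "commands": [
    [[-1,-0.1,-1],0,0.168],
    [[-0.8,-0.1,-1],0,0.168]
  ]
}}

```text
clock: 16.5
position: [0.5032, -0.2338, 0.0083]
tool_rot: [3.141, -0.002, 0.078]
force: [1.9, 0.2, 8.4]
grip_width: 0.0356
finger_force: 34.8
```

Request:
{"api": "arm_command", "payload": {
  "commands": [
    [[-0.6,0,-0.8],0,0.168],
    [[-0.4,0,-0.7],0,0.168]
  ]
}}

```text
clock: 16.7
position: [0.502, -0.2338, 0.0068]
tool_rot: [3.141, -0.002, 0.078]
force: [-0.6, -0.8, 10.7]
grip_width: 0.0358
finger_force: 35.0
```

Request:
{"api": "arm_command", "payload": {
  "commands": [
    [[-0.3,0,-0.7],0,0.168],
    [[-0.2,0,-0.7],0,0.168]
  ]
}}

```text
clock: 16.9
position: [0.5012, -0.2339, 0.0054]
tool_rot: [3.141, -0.001, 0.077]
force: [-2.8, -0.1, 12.9]
grip_width: 0.0359
finger_force: 35.2
```

Request:
{"api": "arm_command", "payload": {
  "commands": [
    [[0,0,-0.7],0,0.168],
    [[0,0,-0.6],0,0.168]
  ]
}}

```text
clock: 17.1
position: [0.5011, -0.2339, 0.005]
tool_rot: [3.141, -0.002, 0.077]
force: [-8.9, 3.9, 44.7]
grip_width: 0.0357
finger_force: 51.8
```

Request:
{"api": "arm_command", "payload": {
  "commands": [
    [[0,0,1],0,0.168]
  ]
}}

```text
clock: 17.2
position: [0.5011, -0.2339, 0.0053]
tool_rot: [3.141, -0.001, 0.077]
force: [0.1, -0.5, 1.6]
grip_width: 0.036
finger_force: 32.7
```

```bash
python3 - <<'E'
from h import *
a=grab_frame("side");b=grab_frame("scene")
o=bot.observe();print(o["position"],o["finger_force"],o["force"])
ua=proj(a,o["position"])[0].astype(int);ub=proj(b,o["position"])[0].astype(int);print(ua,ub)
cr=lambda f,u:cv2.resize(f["image"][u[1]-40:u[1]+40,u[0]-40:u[0]+40],(400,400),interpolation=cv2.INTER_CUBIC)
save("s6.png",np.hstack([cr(a,ua),cr(b,ub)]))
E
```

```text
[ 0.50110102 -0.2338589   0.00511195] 37.35767466161633 [-2.68699577  0.08307233 16.04445364]
[367 189] [299 151]
```

View pics/s6.png

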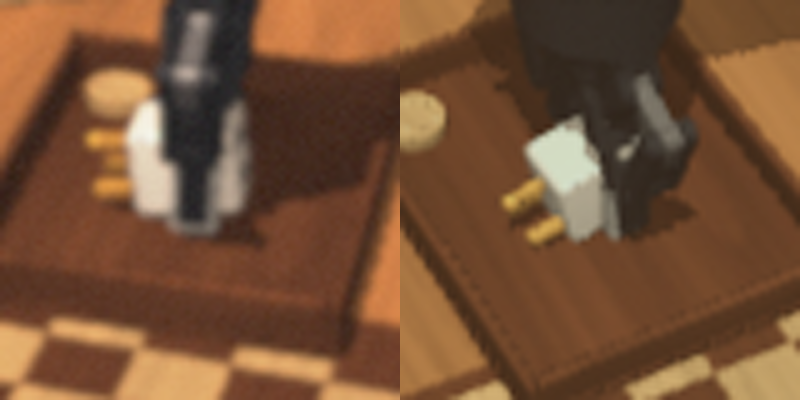

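The charger lies practically level, with its pins horizontal and its side on the floor. Opening gently.

Request:
{"api": "arm_command", "payload": {
  "commands": [
    [[0,0,0.3],0,0.16],
    [[0,0,0],0,0.15],
    [[0,0,0],0,0.13],
    [[0,0,0],0,0.1],
    [[0,0,0],0,0],
    [[0,0,0],0,-0.3],
    [[0,0,0],0,-0.6],
    [[0,0,0],0,-0.6],
    [[0,0,2],0,-0.6],
    [[0,0,10],0,-0.6],
    [[0,0,25],0,-0.6],
    [[0,0,30],0,-0.6],
    [[0,0,40],0,-0.6],
    [[0,0,40],0,-0.6],
    [[0,0,0],0,-0.6],
    [[0,0,0],0,-0.6]
  ]
}}

```text
clock: 18.9
position: [0.501, -0.2332, 0.1529]
tool_rot: [3.141, -0.002, 0.078]
force: [-0.7, -0.3, -1.0]
grip_width: 0.0682
finger_force: 0.0
```

```bash
python3 - <<'E'
from h import *
o=bot.observe();print(o["position"],o["force"])
t=(.51,-.236,.0775)
for n in("scene","side","wrist"):
    f=grab_frame(n);im=f["image"].astype(int)
    m=((im.min(2)>130)&(im.max(2)-im.min(2)<45)).astype(np.uint8)
    k,l,st,ce=cv2.connectedComponentsWithStats(m)
    for i in range(1,k):
        if 60<st[i,4]<5000:
            q=onz(f,ce[i],.03)
            if abs(q[0]-.5)<.09 and abs(q[1]+.235)<.1: print(n,st[i],ce[i],q,cv2.minAreaRect(np.argwhere(l==i)[:,::-1].astype(np.float32)))
E
python3 lk2.py | grep -v 1mm
python3 - <<'E'
import sys;sys.path.insert(0,'.')
import os;os.chdir('.')
from h import *
import pickle
F=pickle.load(open("f0.pkl","rb"))
b=grab_frame("scene")
# difference at king, rook, pawn, adapter, low plug
for n,(u,v) in dict(king=(252,240),rook=(228,179),pawn=(409,275),adp=(408,300),low=(366,279),r1=(349,289),r0=(385,323)).items():
    d=np.abs(F["scene"]["image"][v-10:v+10,u-10:u+10].astype(int)-b["image"][v-10:v+10,u-10:u+10]).mean();print(n,d)
E
```

```text
[ 0.50102434 -0.23320329  0.15292773] [-0.65227609 -0.32664495 -0.99283531]
scene [287 132  23  27 390] [298.77435897 144.38461538] [ 0.50320393 -0.2345136   0.03      ] ((299.2155456542969, 144.3362274169922), (21.009031295776367, 21.402952194213867), 66.80140686035156)
side [355 170  22  24 407] [365.42260442 180.71253071] [ 0.50454466 -0.22783612  0.03      ] ((365.1393737792969, 180.9672088623047), (21.094829559326172, 22.724472045898438), 5.19442892074585)
wrist [ 298  156   48   69 2974] [321.11634163 191.7861466 ] [ 0.50310393 -0.23296312  0.03      ] ((321.5, 190.0), (68.0, 47.0), 90.0)
scene [[0.800000011920929, -0.4000000059604645, 4.900000095367432], [0.699999988079071, -0.20000000298023224, 3.200000047683716], [0.30000001192092896, -0.30000001192092896, 3.9000000953674316], [0.4000000059604645, -0.5, 6.400000095367432], [0.8999999761581421, -0.20000000298023224, 0.0], [-0.5, 0.20000000298023224, 4.099999904632568], [-0.4000000059604645, -0.4000000059604645, 4.199999809265137], [-0.10000000149011612, 0.20000000298023224, 4.300000190734863]]
side [[0.30000001192092896, 0.0, 3.5999999046325684], [0.8999999761581421, 0.5, 9.199999809265137], [0.5, 0.0, 3.799999952316284], [0.6000000238418579, 1.100000023841858, 6.300000190734863], [1.2000000476837158, -1.5, 1.399999976158142], [-0.20000000298023224, -0.20000000298023224, 1.2999999523162842], [-0.20000000298023224, -0.20000000298023224, 0.800000011920929], [-0.30000001192092896, 0.30000001192092896, 3.299999952316284]]
[-0.04279777 -0.49438358  0.46000227] [-0.06871521  0.01586295 -0.04182991] [ 0.50021978 -0.23329496  0.15103741]
king 4.458333333333333
rook 3.6058333333333334
pawn 4.06
adp 5.505833333333333
low 10.250833333333333
r1 8.573333333333334
r0 4.854166666666667
```

```bash
python3 -c "
from workcell import ticket
print(ticket.job_done())"
```

```text
the job is handed in; nothing more can be done
None
```

The job is handed in with no verdict returned: the charger's outlet is off and the charger lies on its side in the tray, turned over in the grip, and my final camera checks showed the unit within about 2 mm of its start and the other plugs, their switches and the chess pieces apparently undisturbed.

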